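Butt a shelf label holder against its neighbour and hold it home behind the rail lip

ROBOT

A 6-joint arm with a two-finger parallel gripper is mounted at the origin on the work surface; the furniture and walls round the work are solid. World frame = base frame: x ahead of the robot, y to its left, z up, the work surface at z = 0. Lengths are in m, angles in rad, forces in N, time in s.
With the tool pointing down it reaches from about 0.25 to 0.775 m from the base axis. Payload 4 kg.
Tool frame: the origin (TCP) lies midway between the tips of the shut fingers; the grasp point (between the pads) lies 19 mm behind it; z points along the fingers, x is the direction in which the jaws open and shut, and the axes are right-handed (so a half turn about z gives the same grasp; the last joint's range is limited). The gripper opens to 94 mm and grips with 3 to 60 N. Pads are 16 mm wide; open, the fingers measure 119 mm over their backs; the gripper's body (75 mm by 177 mm) begins 78 mm behind the grasp point.
Start: joints at [1.025, 0.087, 1.371, -0, 1.684, -0.103], TCP at [0.236, 0.497, 0.177] pointing down, gripper open.
Joint ranges: [-3.1, 3.1], [-0.76, 2.03], [0.27, 2.55], [-1.08, 4.22], [0.17, 2.65], [-2.57, 2.57]. Speed limits (rad/s): [2.79, 2.79, 3.14, 3.14, 3.14, 3.14].

INTERFACE

Orientations are given as [roll, pitch, yaw] about the fixed x, y, z axes, in that order (R = Rz(yaw) Ry(pitch) Rx(roll)).
In Python, from bench import robot, eyes, close_job gives the robot as it stands.
- The arm moves only by the shell command python3 -m jog 'ROWS'. ROWS is JSON, a list of rows, each a list of 3 entries, a list of its own where there are three numbers: the turn, a rotation vector about the tool's x, y, z in degrees, then the shift along the tool's x, y, z in mm, then the closure, from -1 (fully open) to 1 (shut). In form: [[[wx, wy, wz], [x, y, z], claw], ...]. A call has 1 to 5 rows; each row is the pose to reach, as a shift and turn from the pose commanded when the call began, along the tool's axes at that moment; what a row does not reach only later rows make up. A row lasts 1/10 s, in which the tool goes at most 50 mm and 8.59 degrees, less where a joint would pass 70% of its speed; a pose out of reach is approached as far as the arm can. A call with a gripper value outside its range is refused whole. The fingers move at their own pace and stop on an object; the grip force is fixed at half the most. Time passes only in rows, so rows that repeat a pose let the fingers close. It gives the time, the measured TCP pose, the force and the opening at its end, in the units of the state.
- robot.get_obs(): the state, without advancing time (a new reading comes with each control period).
- eyes.snapshot(name): name is "scene" or "top" or "wrist"; returns (picture, depth): 384x512x3 uint8, red, green, blue; 384x512 float32, m along the optical axis (not along the pixel's ray), 0 where there is no reading.
- eyes.camera_params(name): a dict with "mtx" (3x3 intrinsics, pixels), "world_to_cam" (4x4, takes a point from world to camera coordinates). Camera axes: x right, y up, looking along -z (the intrinsics and any distortion apply to the point x, -y, -z); pixel columns grow to the right and rows downward; lengths in m; the calibration is good to about 2 mm. The wrist camera is an equidistant fisheye: a pixel r from the principal point sees the ray r / f radians off the axis. A picture is of the moment at which its call begins: read the wrist's pose just before it. camera_params takes no time and is no camera call; for the wrist camera it gives the pose at the moment of the call.
- close_job(): hands the job in, once; it reports no verdict.
The state is a dict: "time": time; "joint_positions": joint angles; "qvel": joint speeds; "joint_torque": joint torques, N m; "tool_pos": TCP position; "ee_rot": TCP orientation; "wrist_force": force on the tool from outside, world axes, zero at the start; "wrist_torque": the same for the moment, N m; "width": finger opening in m.
Only numpy, scipy, OpenCV 4.12 (cv2) and the standard library are available. Lean on these libraries where they do the work, as an engineer would, in place of code of your own. Each camera call takes 0.05 s, during which the arm holds its last target. There are 200 camera calls.

TASK

On the bench rack, put the loose label holder that is as wide as the one already clipped in (not the short one) on the sloping label rail, label outward, and slide it along until it butts flush against the free end of that neighbour. Then, keeping it flush, push it up behind the overhanging lip, against the sprung strip, until it is fully home and level with its neighbour, firmly but without forcing it. It has no clips yet and the spring would push it out again, so finish holding it pressed home with the gripper so I can fit them; do not shift the neighbour or knock a bottle over.

Things in the scene. Friction and masses are not known exactly. Their poses are not given: they have to be found in the camera images.
- holder: the loose label holder to fit: grey plastic plate 62 (own x) x 90 (own y) x 4 mm, white label with bars on its face, lying label up on the table, 35 to 70 g. Origin: centre of the underside; x points from the edge with the grip to the plain upper edge, which goes behind the lip; z out of the label face
- holder_grip (a point): middle of the holder's ribbed finger grip, a bar 12 (holder x) x 34 (y) mm standing on the face, its flat top 20 mm above the underside; take it across the 12 or the 34 mm. The point lies 23 mm from the holder's origin towards -x and 12 mm above the underside; holder's axes
- holder_end (a point): middle of the holder's left short end (its +y end, the one that butts), at underside level, 45 mm from the holder's origin; holder's axes
- short_holder: another loose holder of the same make but only 60 mm wide (62 x 60 x 4 mm, same grip); not the one wanted. Origin: centre of its underside, axes as on the other
- rack: low stainless bench rack, shelf 120 deep x 260 mm wide, top of shelf 78 mm above the table; does not move. Origin: centre of its footprint, on the table; x to its back, z up. Bottles stand on it between wire dividers that reach 118 mm above the table
- rail: aluminium label rail along the rack's front, fixed to it; its face slopes up towards the rack at 35 degrees from level. x up the slope, y along the rail to the left seen from the front, z out of the face. Origin: on the face at its lower edge, 39 mm above the table. The face runs from x = 0 to 70, y = -165 to +95 mm. With the holder fully home its origin is at x = 35, z = 0 mm here
- lip (a point): middle of the lower edge of the lip that overhangs the upper part of the rail's face, at rail x = 55, z = 7 mm: from there upward the lip is 2.5 mm thick and 7 mm clear of the face. Below it a lead-in flares out to rail x = 51 mm, 13 mm off the face at most; rail's axes
- neighbour_end (a point): middle of the free (right, -y) short end of the neighbour, a like holder 90 mm wide, already home on the rail and locked by two steel clips on its lower edge (it slips only above 60 N). The point lies on the face at rail x = 35, z = 0 and is where holder_end belongs; its rail y is 0 to -30 mm. The neighbour's own grip is 45 mm to the left of it. Rail's axes
- strip (a joint): black sprung strip in the pocket behind the lip, along the whole rail: how far it is pressed up the slope, in m. 0: free, it meets the holder's upper edge when the holder's origin is at rail x = 29 mm; 0.006: at its stop, holder fully home. It pushes back with 3 N when first met, 9 N at the stop, then it is solid
- bottle_t0: filled sauce bottle, 54 mm across, 166 mm tall, on the rack's shelf behind the neighbour; origin at the centre of its foot, z up; leave standing
- bottle_t3: filled sauce bottle of the same size on the middle of the rack's shelf; leave standing
- bottle_t2: filled sauce bottle of the same size on the right of the rack's shelf; leave standing
Things that resemble listed ones, but are neither listed nor needed, are in the scene too. What is shaped like the bottle_t0 but green or red is not meant.

How it is judged:
By the outcome, as a careful person would: the job done as asked, in the order asked, and still so for the second after the job is handed in, while the arm keeps its last pose, push and grip.
It also fails if it takes over 51 s, if anything falls off the work surface, if the arm or the gripper's body presses on something with over 40 N, if the wrist force passes 120 N, or if a joint passes its speed limit or range.

## Working session

There is one attempt and no reset: what is moved stays moved. The work goes in short steps, Python scripts to look and compute and a shell command to move; the robot and the scene stay as the last step left them, time stands still between calls to the robot, and variables do not carry over. Pictures are saved under pics/ and viewed, about 8 in all and at most 12, crops included, and the job is handed in when it is done.

```bash
ls; mkdir -p pics; cat > h.py <<'E'
import numpy as np, cv2
from scipy.spatial.transform import Rotation as R
from bench import robot, eyes, close_job
def snap(n,f=None):
    p=eyes.camera_params(n); im,d=eyes.snapshot(n)
    if f: cv2.imwrite(f,im[:,:,::-1])
    return im,d,p
def unproj(p,u,v,z):
    K=np.array(p["mtx"]); T=np.linalg.inv(np.array(p["world_to_cam"]))
    u,v,z=map(np.asarray,(u,v,z))
    x=(u-K[0,2])/K[0,0]*z; y=(v-K[1,2])/K[1,1]*z
    c=np.stack([x,-y,-z,np.ones_like(z)],-1)
    return (c@T.T)[...,:3]
E
python3 - <<'E'
from h import *
s=robot.get_obs(); print(s)
for n in("scene","top"):
    im,d,p=snap(n,f"pics/{n}0.png"); print(n,p,d.shape)
    np.savez(f"{n}0.npz",im=im,d=d,**{k:np.array(v) for k,v in p.items() if k in("mtx","world_to_cam")})
E
```

```text
pics
{'time': 0.0, 'joint_positions': array([ 1.02491155e+00,  8.79212357e-02,  1.37223265e+00, -1.39199701e-05,
        1.68358343e+00, -1.03090666e-01]), 'qvel': array([-0.00045793,  0.00218128,  0.00128812, -0.00169816, -0.00034239,
       -0.00034145]), 'joint_torque': array([-2.72306686e-03, -3.40197015e+01, -3.02417600e+01,  7.12662097e-02,
        3.33180896e-02, -1.31437546e-04]), 'tool_pos': array([0.23534631, 0.49643769, 0.17573365]), 'ee_rot': array([-3.14138571e+00,  2.13470336e-03,  1.12800089e+00]), 'wrist_force': array([0.07025221, 0.30884823, 0.51971038]), 'wrist_torque': array([ 0.03331872, -0.00542486,  0.00654966]), 'width': 0.09377371101365736}
scene {'mtx': array([[436.04305778,   0.        , 251.81378679],
       [  0.        , 436.04305778, 188.44062221],
       [  0.        ,   0.        ,   1.        ]]), 'world_to_cam': array([[-0.59007311,  0.80729551, -0.00936425,  0.24502573],
       [-0.54252315, -0.38790115,  0.74511833,  0.29616576],
       [ 0.59789828,  0.44475461,  0.66686654, -1.82648759],
       [ 0.        ,  0.        ,  0.        ,  1.        ]])} (384, 512)
top {'mtx': array([[470.83195823,   0.        , 256.11241631],
       [  0.        , 470.83195823, 194.75535207],
       [  0.        ,   0.        ,   1.        ]]), 'world_to_cam': array([[ 0.01314282, -0.99989485, -0.00612879,  0.11536555],
       [ 0.99287375,  0.012324  ,  0.11853198, -0.58888012],
       [-0.11844399, -0.00764296,  0.99293132, -1.28622407],
       [ 0.        ,  0.        ,  0.        ,  1.        ]])} (384, 512)
```

View pics/scene0.png

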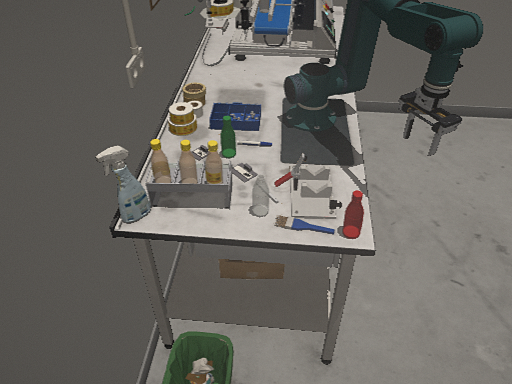

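View pics/top0.png

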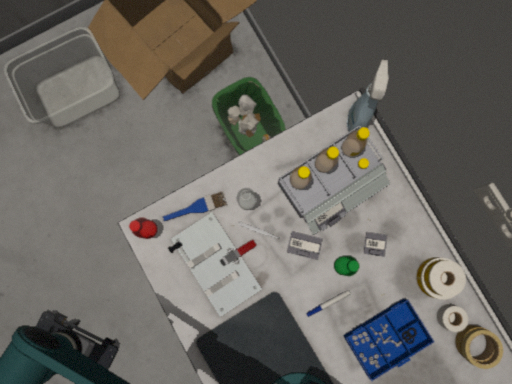

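```bash
python3 - <<'E'
from h import *
z=np.load("top0.npz"); im,d=z["im"],z["d"]
c=im[120:265,270:400,::-1]; cv2.imwrite("pics/topc.png",cv2.resize(c,None,fx=4,fy=4,interpolation=cv2.INTER_CUBIC))
g=np.mgrid[0:384,0:512]; P=unproj(z,g[1],g[0],d)
np.save("topP.npy",P)
for v,u in [(245,305),(244,375),(215,323),(205,350),(195,365),(250,340),(160,345),(225,300)]: print(u,v,P[v,u].round(4))
# rail plane: points with z between .04,.08 in region
m=np.zeros(d.shape,bool); m[175:235,290:395]=1
Q=P[m&(P[...,2]>.036)&(P[...,2]<.085)]
# ransac plane with tilt 35
best=0;rng=np.random.default_rng(0)
for _ in range(3000):
    a=Q[rng.choice(len(Q),3,0)]; n=np.cross(a[1]-a[0],a[2]-a[0]); l=np.linalg.norm(n)
    if l<1e-6: continue
    n/=l; n*=np.sign(n[2])
    if abs(np.degrees(np.arccos(n[2]))-35)>8: continue
    i=abs((Q-a[0])@n)<.0015
    if i.sum()>best: best=i.sum();bi=i
q=Q[bi];c=q.mean(0);n=np.linalg.svd(q-c)[2][2];n*=np.sign(n[2])
print(best,len(Q),c,n,np.degrees(np.arccos(n[2])),np.degrees(np.arctan2(n[1],n[0])))
# table + holders
for nm,(r0,r1,c0,c1) in dict(wide=(228,264,283,328),short=(230,260,360,392)).items():
    S=P[r0:r1,c0:c1].reshape(-1,3); print(nm,"table z",np.median(S[:,2]),[round(x,4) for x in np.percentile(S[:,2],[5,25,75,95,99])])
    f=S[(S[:,2]>.002)&(S[:,2]<.03)][:,:2].astype(np.float32)
    print(len(f),cv2.minAreaRect(f))
    t=S[(S[:,2]>.015)&(S[:,2]<.03)][:,:2].astype(np.float32);print("grip",len(t),t.mean(0),cv2.minAreaRect(t))
E
```

```text
305 245 [ 0.4493 -0.0174  0.0042]
375 244 [ 0.4546 -0.2145  0.0086]
323 215 [ 0.5306 -0.0606  0.0638]
350 205 [ 0.5607 -0.1379  0.0466]
365 195 [ 0.5891 -0.1798  0.0464]
340 250 [ 0.4365 -0.1164  0.004 ]
345 160 [ 0.6731 -0.1121  0.1183]
300 225 [ 0.506  -0.0034  0.0012]
566 3022 [ 0.56760229 -0.12725609  0.05978117] [-0.54606949 -0.39811397  0.73709794] 42.51521198468033 -143.9059425812983
wide table z 0.0029310997669897976 [np.float64(-0.0028), np.float64(0.0004), np.float64(0.0059), np.float64(0.022), np.float64(0.0485)]
902 ((0.44813668727874756, -0.01765400916337967), (0.09882030636072159, 0.12597043812274933), 0.746129035949707)
grip 58 [ 0.42769682 -0.01075574] ((0.42780011892318726, -0.010452380403876305), (0.033255282789468765, 0.012853165157139301), 76.61121368408203)
short table z 0.0029995521962884464 [np.float64(-0.0028), np.float64(0.0006), np.float64(0.0062), np.float64(0.0188), np.float64(0.024)]
573 ((0.4533846974372864, -0.21748681366443634), (0.0821915939450264, 0.08911111950874329), 0.2776235342025757)
grip 56 [ 0.43321314 -0.21270509] ((0.43330642580986023, -0.2124256193637848), (0.03102978691458702, 0.012673839926719666), 82.87883758544922)
```

View pics/topc.png

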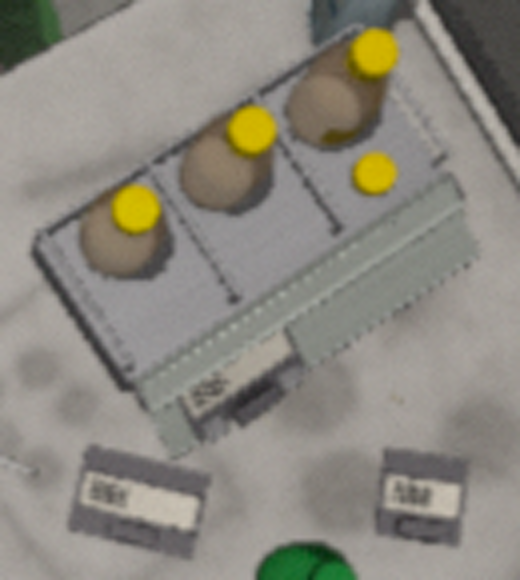

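```bash
cat >> h.py <<'E'
def go(pos,Rm):
    "print turn (deg) and shift (mm) in tool axes from measured pose to target"
    s=robot.get_obs(); C=R.from_euler("xyz",s["ee_rot"])
    w=(C.inv()*Rm).as_rotvec(degrees=True); t=C.inv().apply(np.array(pos)-s["tool_pos"])*1e3
    print("t",round(s["time"],2),"turn",w.round(1),"shift",t.round(1),"F",s["wrist_force"].round(1),"w",round(s["width"],4),"q",s["joint_positions"].round(2))
def rot(yaw,tilt=0):  # tool down, tool x along yaw; tilt: x raised by tilt deg
    return R.from_euler("z",yaw,degrees=True)*R.from_euler("y",-tilt,degrees=True)*R.from_euler("x",180,degrees=True)
E
python3 -m jog '[[[0,0,77],[-378,384,-60],-1],[[0,0,77],[-378,384,-60],-1],[[0,0,77],[-378,384,-60],-1],[[0,0,77],[-378,384,-60],-1],[[0,0,77],[-378,384,-60],-1]]'
python3 -c "
from h import *
go((.42,-.01,.235),rot(-12))"
```

```text
time: 0.6
tool_pos: [0.3209, 0.2617, 0.2043]
ee_rot: [3.141, 0.0, 0.373]
wrist_force: [1.8, 0.2, 0.1]
width: 0.0939
t 0.6 turn [ 0.   0.  33.4] shift [ -6.6 289.2 -30.7] F [1.8 0.2 0.1] w 0.0939 q [ 0.55 -0.22  1.61 -0.    1.76  0.17]
```

```bash

python3 -m jog '[[[0,0,33],[-7,289,-31],-1],[[0,0,33],[-7,289,-31],-1],[[0,0,33],[-7,289,-31],-1],[[0,0,33],[-7,289,-31],-1],[[0,0,33],[-7,289,-31],-1]]'
python3 -m jog '[[[0,0,0],[0,0,0],-1],[[0,0,0],[0,0,0],-1]]'
python3 - <<'E'
from h import *
go((.42,-.01,.235),rot(-12))
im,d,p=snap("wrist","pics/w0.png"); print(p)
np.savez("w0.npz",im=im,d=d,mtx=p["mtx"],world_to_cam=p["world_to_cam"])
E
```

```text
time: 1.1
tool_pos: [0.4071, 0.0284, 0.2312]
ee_rot: [-3.141, -0.0, -0.2]
wrist_force: [0.1, 0.5, 0.4]
width: 0.094
time: 1.3
tool_pos: [0.407, 0.0295, 0.2307]
ee_rot: [-3.141, 0.001, -0.201]
wrist_force: [0.1, -0.7, 0.1]
width: 0.0942
t 1.3 turn [-0.   0.1  0.5] shift [20.6 36.1 -4.4] F [ 0.1 -0.7  0.1] w 0.0942 q [-0.07 -0.24  1.57  0.    1.81  0.13]
{'mtx': array([[297.31863964,   0.        , 252.87955428],
       [  0.        , 297.31863964, 198.2631432 ],
       [  0.        ,   0.        ,   1.        ]]), 'world_to_cam': array([[ 0.97987332, -0.19961188, -0.00183818, -0.39268711],
       [ 0.19208943,  0.94537189, -0.26338878, -0.0638887 ],
       [ 0.05431329,  0.25773454,  0.96468802, -0.47406517],
       [ 0.        ,  0.        ,  0.        ,  1.        ]])}
```

View pics/w0.png

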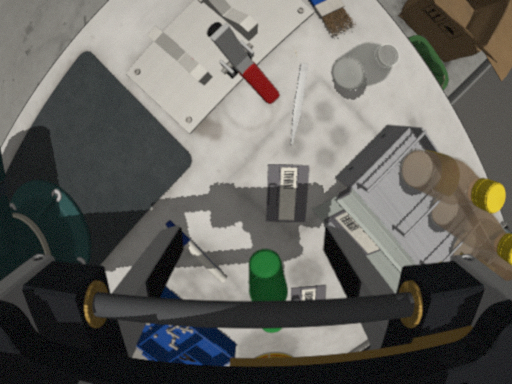

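```bash
cat >> h.py <<'E'
def proj(p,X,fish):
    K=np.array(p["mtx"]);T=np.array(p["world_to_cam"]); c=X@T[:3,:3].T+T[:3,3]; c=c*[1,-1,-1]
    if fish:
        r=np.linalg.norm(c[...,:2],axis=-1); th=np.arctan2(r,c[...,2]); xy=c[...,:2]/np.maximum(r,1e-9)[...,None]*th[...,None]
    else: xy=c[...,:2]/c[...,2:]
    return xy*[K[0,0],K[1,1]]+K[:2,2]
def rectify(p,im,O,ex,ey,xr,yr,s,fish):
    "image of the plane O+x*ex+y*ey: column = -y (left of picture = max y), row = -x; s m/px"
    x=np.arange(xr[1],xr[0],-s); y=np.arange(yr[1],yr[0],-s)
    X=np.array(O)+x[:,None,None]*np.array(ex)+y[None,:,None]*np.array(ey)
    m=proj(p,X,fish).astype(np.float32)
    return cv2.remap(im,m[...,0],m[...,1],cv2.INTER_CUBIC)
def railframe(O,yaw):
    c,s=np.cos(np.radians(yaw)),np.sin(np.radians(yaw)); a=np.radians(35)
    ex=np.array([c*np.cos(a),s*np.cos(a),np.sin(a)]);ey=np.array([-s,c,0]);return np.array(O),ex,ey,np.cross(ex,ey)
def ray_z(p,u,v,z):
    T=np.linalg.inv(np.array(p["world_to_cam"])); a=unproj(p,u,v,1.0);o=T[:3,3]; return o+(a-o)*(z-o[2])/(a[2]-o[2])
E
python3 - <<'E'
from h import *
z=np.load("top0.npz");w=np.load("w0.npz")
L=ray_z(z,314.5,233.7,.039);Rr=ray_z(z,387.5,181,.039)
print(L,Rr,np.linalg.norm(L-Rr)); e=(L-Rr)/np.linalg.norm(L-Rr); yaw=np.degrees(np.arctan2(-e[0],e[1])); O=Rr+e*.165; print(O,yaw)
O,ex,ey,n=railframe(O,yaw)
a=[rectify(q,q["im"],O,ex,ey,(-.02,.09),(-.18,.11),.0005,f) for q,f in((z,0),(w,1))]
h=[rectify(q,q["im"],(.448,-.0177,.004),(1,0,0),(0,1,0),(-.055,.055),(-.0725,.0725),.0005,f) for q,f in((z,0),(w,1))]
out=np.vstack([*a,np.hstack(h)]); print(out.shape); cv2.imwrite("pics/rect.png",out[:,:,::-1])
E
```

```text
[ 0.48031011 -0.04028345  0.039     ] [ 0.63034146 -0.24504627  0.039     ] 0.2538448658683561
[ 0.53282059 -0.11194976  0.039     ] 36.23053088588054
(660, 580, 3)
```

View pics/rect.png

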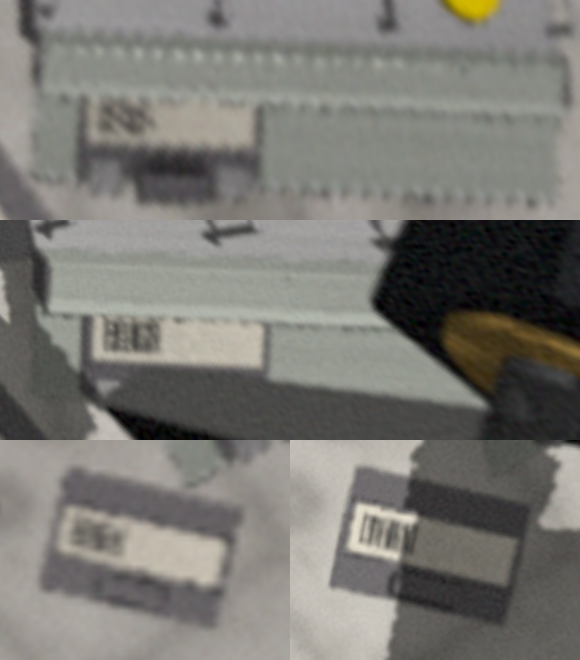

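```bash

python3 -c "
from h import *
go((.4272,-.0105,.05),rot(-13.3))"
```

```text
t 1.35 turn [-0.   0.1  1.9] shift [ 28.4  36.3 180.7] F [0.4 0.4 0.1] w 0.094 q [-0.06 -0.24  1.57  0.    1.81  0.13]
```

```bash

python3 -m jog '[[[0,0,1.9],[28,36,50],0],[[0,0,1.9],[28,36,90],0],[[0,0,1.9],[28,36,135],0],[[0,0,1.9],[28,36,180],0],[[0,0,1.9],[28,36,180],0]]'
python3 -m jog '[[[0,0,0],[0,0,0],0]]'
python3 -c "
from h import *
go((.4272,-.0105,.0068),rot(-13.3))"
```

```text
time: 1.85
tool_pos: [0.4201, -0.0074, 0.0436]
ee_rot: [3.141, 0.017, -0.228]
wrist_force: [-1.4, -0.3, -0.6]
width: 0.0574
time: 1.95
tool_pos: [0.4271, -0.0088, 0.0515]
ee_rot: [-3.141, 0.001, -0.228]
wrist_force: [0.5, -0.0, 0.5]
width: 0.0495
t 1.95 turn [-0.   0.1  0.2] shift [ 0.5  1.6 44.7] F [ 0.5 -0.   0.5] w 0.0495 q [-0.15 -0.13  1.84  0.    1.44  0.07]
```

```bash

python3 -m jog '[[[0,0,0.2],[0.5,1.6,20],0],[[0,0,0.2],[0.5,1.6,35],0],[[0,0,0.2],[0.5,1.6,44],0],[[0,0,0.2],[0.5,1.6,44],0],[[0,0,0.2],[0.5,1.6,44],0]]'
python3 -c "
from h import *
go((.4272,-.0105,.0068),rot(-13.3))"
```

```text
time: 2.45
tool_pos: [0.4293, -0.012, 0.0092]
ee_rot: [-3.141, -0.004, -0.234]
wrist_force: [0.5, 0.4, -0.7]
width: 0.0473
t 2.45 turn [-0.  -0.2 -0.1] shift [-2.4 -0.9  2.4] F [ 0.5  0.4 -0.7] w 0.0473 q [-0.16 -0.09  1.89  0.    1.34  0.07]
```

```bash

python3 -m jog '[[[0,0,0],[0,0,0],0],[[0,0,0],[0,0,0],0]]'
python3 -m jog '[[[0,0,0],[0,0,0],1],[[0,0,0],[0,0,0],1],[[0,0,0],[0,0,0],1],[[0,0,0],[0,0,0],1],[[0,0,0],[0,0,0],1]]'
python3 -c "
from h import *
go((.4272,-.0105,.0068),rot(-13.3))"
```

```text
time: 2.65
tool_pos: [0.4284, -0.0121, 0.0083]
ee_rot: [-3.141, -0.002, -0.235]
wrist_force: [0.0, -0.2, 0.1]
width: 0.0474
time: 3.15
tool_pos: [0.4276, -0.012, 0.0072]
ee_rot: [-3.142, 0.0, -0.235]
wrist_force: [0.3, 0.6, 0.5]
width: 0.0103
t 3.15 turn [-0.   0.  -0.1] shift [-0.7 -1.4  0.4] F [0.3 0.6 0.5] w 0.0103 q [-0.16 -0.09  1.89  0.    1.34  0.07]
```

```bash

python3 -m jog '[[[0,0,0],[0,0,-10],1],[[0,0,0],[0,0,-40],1],[[0,0,0],[0,0,-80],1],[[0,0,0],[0,0,-130],1],[[0,0,0],[0,0,-130],1]]'
python3 - <<'E'
from h import *
z=np.load("top0.npz")
O,ex,ey,n=railframe((.53282059,-.11194976,.039),36.23)
pt=lambda c,r:O+(.09-r*.0005)*ex+(.11-c*.0005)*ey
q=[ray_z(z,*proj(z,pt(*a),0),.039) for a in((35,181),(555,203))]
L,Rr=q; e=(L-Rr);ln=np.linalg.norm(e);e/=ln;yaw=np.degrees(np.arctan2(-e[0],e[1]));m=(L+Rr)/2+e*.035
print(L,Rr,ln,"O",m,"yaw",yaw)
O,ex,ey,n=railframe(m,yaw)
# depth check
P=np.load("topP.npy").reshape(-1,3); r=(P-O)@np.stack([ex,ey,n],1)
s=(abs(r[:,2])<.015)&(r[:,0]>.01)&(r[:,0]<.045)&(r[:,1]>-.15)&(r[:,1]<-.05); print("face n",np.median(r[s,2]),s.sum())
A=np.c_[r[s][:,:2],np.ones(s.sum())];print(np.linalg.lstsq(A,r[s,2],rcond=None)[0])
s=(r[:,0]>.056)&(r[:,0]<.066)&(abs(r[:,2])<.03)&(r[:,1]>-.15)&(r[:,1]<.05);print("lip n",np.median(r[s,2]),s.sum())
np.savez("rail.npz",O=m,yaw=yaw)
go((m+0.012*ex-.07*ey+.06*n),rot(yaw,35))
im,d,p=snap("wrist"); np.savez("w1.npz",im=im,d=d,mtx=p["mtx"],world_to_cam=p["world_to_cam"])
cv2.imwrite("pics/w1.png",im[:,:,::-1])
E
```

```text
time: 3.65
tool_pos: [0.4325, -0.0127, 0.1459]
ee_rot: [-3.14, -0.016, -0.235]
wrist_force: [0.7, 0.3, 0.0]
width: 0.0001
[ 0.47780981 -0.03754367  0.039     ] [ 0.62324903 -0.25079883  0.039     ] 0.2581285095228219 O [ 0.53080911 -0.11525569  0.039     ] yaw 34.29384204459747
face n 0.0003091528220700791 345
[ 0.02010156 -0.00122578 -0.00035343]
lip n 0.009647384397529504 234
t 3.65 turn [ 14.9  32.  -46.1] shift [153.9 142.2  53.1] F [0.7 0.3 0. ] w 0.0001 q [-0.16 -0.18  1.69  0.    1.62  0.07]
```

View pics/w1.png

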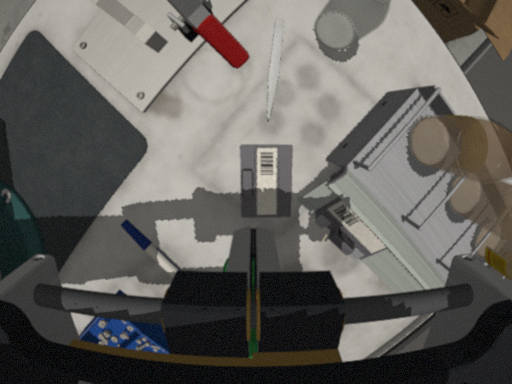

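```bash
python3 - <<'E'
from h import *
w=np.load("w1.npz")
h0=rectify(w,w["im"],(.448,-.0177,.004),(1,0,0),(0,1,0),(-.06,.06),(-.0725,.0725),.0004,1)
h1=rectify(w,w["im"],(.448,-.0177,.020),(1,0,0),(0,1,0),(-.06,.06),(-.0725,.0725),.0004,1)
cv2.imwrite("pics/r1.png",np.hstack([h0,h1])[:,:,::-1]); print(h0.shape)
p=np.array([[.4272,-.0105,.02],[.4325,-.0127,.1459],[.4272,-.0105,.004]]);print(proj(w,p,1))
E
```

```text
(300, 363, 3)
[[246.10481614 184.92954445]
 [252.5971234  223.02019693]
 [246.19390408 182.02754444]]
```

View pics/r1.png

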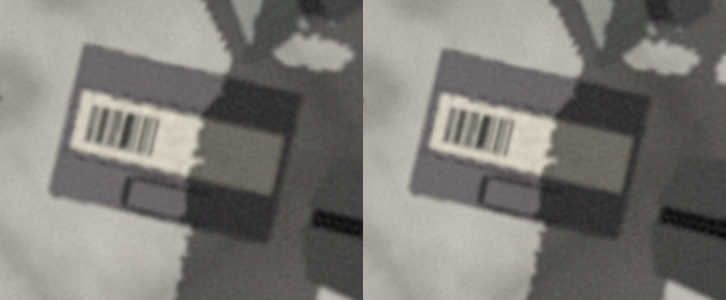

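```bash

python3 -m jog '[[[0,0,0],[0,0,0],0.3],[[0,0,0],[0,0,0],0.3],[[0,0,0],[0,0,0],0.3]]'
python3 -c "
from h import *
go((.4277,-.0108,.0055),rot(-13))"
```

```text
time: 4.0
tool_pos: [0.4264, -0.0119, 0.1354]
ee_rot: [3.141, 0.004, -0.235]
wrist_force: [0.5, -0.2, 0.2]
width: 0.021
t 4.0 turn [ 0.   0.2 -0.4] shift [  1.5  -1.4 129.9] F [ 0.5 -0.2  0.2] w 0.021 q [-0.16 -0.18  1.71  0.    1.62  0.07]
```

```bash

python3 -m jog '[[[0,0,0],[1,-1,40],0.3],[[0,0,0],[1,-1,80],0.3],[[0,0,0],[1,-1,100],0.3],[[0,0,0],[1,-1,110],0.3],[[0,0,0],[1,-1,110],0.3]]'
python3 -c "
from h import *
go((.4277,-.0108,.0055),rot(-13))
im,d,p=snap('wrist')
cv2.imwrite('pics/w2.png',cv2.resize(im[130:300,150:400,::-1],None,fx=3,fy=3,interpolation=cv2.INTER_CUBIC))"
```

```text
time: 4.5
tool_pos: [0.4271, -0.011, 0.0252]
ee_rot: [3.141, 0.005, -0.235]
wrist_force: [-0.0, 0.6, 0.6]
width: 0.0329
t 4.5 turn [ 0.   0.3 -0.4] shift [ 0.6 -0.4 19.7] F [-0.   0.6  0.6] w 0.0329 q [-0.16 -0.1   1.87  0.    1.38  0.08]
```

View pics/w2.png

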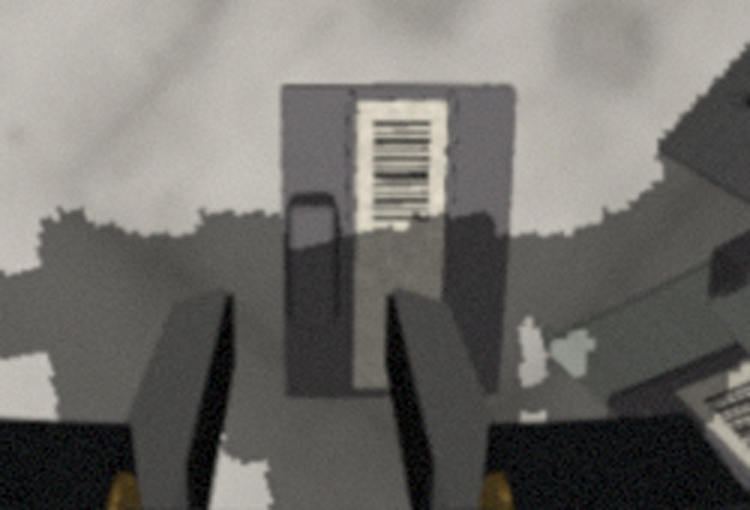

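```bash
cat >> h.py <<'E'
def unfish(p,u,v,z):
    K=np.array(p["mtx"]); T=np.linalg.inv(np.array(p["world_to_cam"]))
    a=(u-K[0,2])/K[0,0]; b=(v-K[1,2])/K[1,1]; th=np.hypot(a,b); k=np.tan(th)/np.maximum(th,1e-9)
    c=np.stack([a*k*z,-b*k*z,-z,np.ones_like(z)],-1); return (c@T.T)[...,:3]
E
python3 - <<'E'
from h import *
s=robot.get_obs();im,d,p=snap('wrist'); g=np.mgrid[0:384,0:512].astype(float)
P=unfish(p,g[1],g[0],d.astype(float)); print(s["tool_pos"],s["width"],proj(p,s["tool_pos"],1))
for c,r in [(215,295),(205,320),(190,350),(400,300),(420,320),(450,370),(310,225),(312,280),(400,110),(480,110)]:
    u,v=150+c/3,130+r/3; u,v=int(u),int(v); print((c,r),P[v,u].round(4))
C=R.from_euler("xyz",s["ee_rot"]);Q=C.inv().apply((P.reshape(-1,3)-s["tool_pos"]))*1e3
m=(abs(Q[:,0])<40)&(Q[:,2]<-12)&(Q[:,2]>-60)&(abs(Q[:,1])<30)
print(np.c_[Q[m].min(0),Q[m].max(0)],m.sum())
for lo in range(-60,10,6):
    k=m&(Q[:,2]>lo)&(Q[:,2]<lo+6)
    if k.sum(): print(lo,k.sum(),Q[k].min(0).round(1),Q[k].max(0).round(1))
np.savez("w3.npz",im=im,d=d,mtx=p["mtx"],world_to_cam=p["world_to_cam"])
E
```

```text
[ 0.42850507 -0.01123808  0.02685216] 0.03318949374583752 [252.61064619 223.0935204 ]
(215, 295) [0.4112 0.0021 0.0606]
(205, 320) [0.411  0.0025 0.0748]
(190, 350) [0.4099 0.0028 0.0891]
(400, 300) [ 0.4491 -0.0072  0.0635]
(420, 320) [ 0.4522 -0.0075  0.0742]
(450, 370) [ 0.4547 -0.0078  0.098 ]
(310, 225) [0.4317 0.0008 0.0211]
(312, 280) [ 0.429  -0.0135  0.0209]
(400, 110) [0.4609 0.0219 0.0059]
(480, 110) [0.482  0.017  0.0052]
[[-28.54218059  29.07827985]
 [-10.14882891   9.37053924]
 [-59.97072733 -28.17455173]] 983
-60 254 [-28.5 -10.1 -60. ] [ 28.6   8.1 -54.1]
-54 229 [-28.2 -10.1 -54. ] [ 29.1   8.1 -48. ]
-48 211 [-28.2 -10.  -48. ] [ 28.7   9.4 -42. ]
-42 174 [-28.1 -10.1 -41.9] [ 28.4   8.5 -36. ]
-36 109 [-24.3  -9.6 -35.9] [ 26.    7.9 -30.1]
-30 6 [-17.2  -7.3 -29.6] [ 17.8  -1.8 -28.2]
```

```bash
python3 - <<'E'
from h import *
g=np.mgrid[0:384,0:512].astype(float)
for f,pos,e in (("w0",(.407,.0295,.2307),(-3.141,.001,-.201)),("w1",(.4325,-.0127,.1459),(-3.14,-.016,-.235)),("w3",(.4285,-.0112,.0268),(3.141,.005,-.235))):
    w=np.load(f+".npz");P=unfish(w,g[1],g[0],w["d"].astype(float)).reshape(-1,3)
    Q=R.from_euler("xyz",e).inv().apply(P-np.array(pos))*1e3
    m=(abs(Q[:,0])<62)&(Q[:,2]<20)&(Q[:,2]>-60)&(abs(Q[:,1])<14)
    if f=="w3": m&=Q[:,2]<-12
    print(f,np.sort(Q[m][:,2])[-8:].round(1),m.sum())
    T=np.array(w["world_to_cam"]);print("cam in tool",R.from_euler("xyz",e).inv().apply(np.linalg.inv(T)[:3,3]-np.array(pos)).round(4))
E
```

```text
w0 [-29.7 -29.5 -29.5 -29.4 -29.4 -29.2 -28.8 -28.8] 1297
cam in tool [ 0.0004 -0.0765 -0.209 ]
w1 [-30.4 -30.2 -30.  -29.9 -29.8 -29.8 -29.5 -28.5] 681
cam in tool [ 0.0003 -0.0764 -0.209 ]
w3 [-12.9 -12.7 -12.5 -12.3 -12.3 -12.1 -12.1 -12. ] 1073
cam in tool [-0.0005 -0.0763 -0.2092]
```

```bash
sed -i 's/np.array(pos)-s\["tool_pos"\])/np.array(pos)+Rm.apply([0,0,.029])-s["tool_pos"])/' h.py
python3 -m jog '[[[0,0,0],[1,0,15],0.3],[[0,0,0],[1,0,30],0.3],[[0,0,0],[1,0,38],0.3],[[0,0,0],[1,0,38],0.3],[[0,0,0],[1,0,38],0.3]]'
python3 -c "
from h import *
go((.4277,-.0108,.0062),rot(-13))
g=np.mgrid[0:384,0:512].astype(float);s=robot.get_obs()
im,d,p=snap('wrist');P=unfish(p,g[1],g[0],d.astype(float)).reshape(-1,3)
Q=R.from_euler('xyz',s['ee_rot']).inv().apply(P-s['tool_pos'])*1e3
m=(abs(Q[:,0])<35)&(abs(Q[:,0])>12)&(Q[:,2]<0)&(Q[:,2]>-60)&(abs(Q[:,1])<14)
print(np.histogram(Q[m][:,2],np.arange(-42,2,3)))
cv2.imwrite('pics/w4.png',cv2.resize(im[130:300,150:400,::-1],None,fx=3,fy=3,interpolation=cv2.INTER_CUBIC))"
```

```text
time: 5.1
tool_pos: [0.4306, -0.0117, -0.0098]
ee_rot: [-3.141, -0.002, -0.235]
wrist_force: [0.4, 0.2, 0.4]
width: 0.0329
t 5.1 turn [-0.  -0.1 -0.4] shift [-3.1 -0.1 13. ] F [0.4 0.2 0.4] w 0.0329 q [-0.16 -0.06  1.91  0.    1.3   0.08]
(array([ 84,  87,  51,  54,   8,   0,   0,   0, 622, 159, 678,   0,   0,
         0]), array([-42, -39, -36, -33, -30, -27, -24, -21, -18, -15, -12,  -9,  -6,
        -3,   0]))
```

View pics/w4.png

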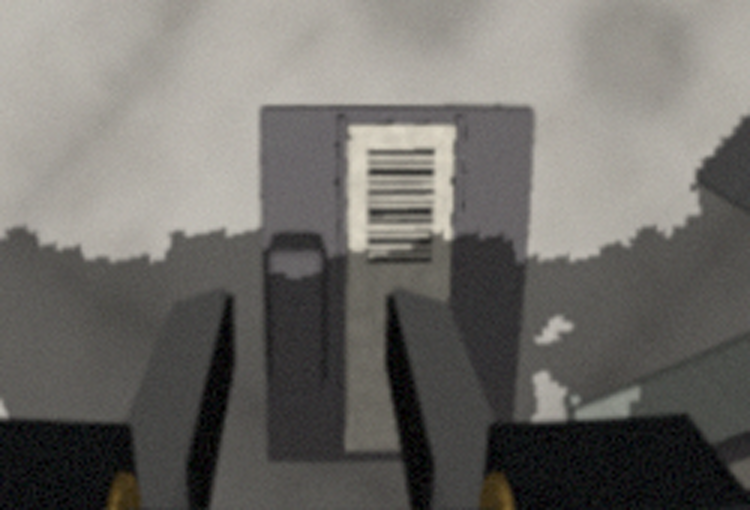

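```bash

python3 -m jog '[[[0,0,0],[-2,0,6],0.3],[[0,0,0],[-2,0,11],0.3],[[0,0,0],[-2,0,11],0.3],[[0,0,0],[-2,0,11],0.3]]'
python3 -c "
from h import *
go((.4277,-.0108,.0062),rot(-13))"
```

```text
time: 5.55
tool_pos: [0.4276, -0.011, -0.0221]
ee_rot: [-3.142, 0.001, -0.235]
wrist_force: [-1.0, -0.4, -0.6]
width: 0.033
t 5.55 turn [-0.   0.  -0.4] shift [ 0.1 -0.2  0.7] F [-1.  -0.4 -0.6] w 0.033 q [-0.16 -0.05  1.92  0.    1.27  0.08]
```

```bash

python3 -m jog '[[[0,0,0],[0,0,0.5],1],[[0,0,0],[0,0,0.5],1],[[0,0,0],[0,0,0.5],1],[[0,0,0],[0,0,0.5],1],[[0,0,0],[0,0,0.5],1]]'
python3 -m jog '[[[0,0,0],[0,0,0],1],[[0,0,0],[0,0,-10],1],[[0,0,0],[0,0,-20],1],[[0,0,0],[0,0,-20],1],[[0,0,0],[0,0,-20],1]]'

```

```text
time: 6.05
tool_pos: [0.428, -0.0111, -0.0222]
ee_rot: [-3.141, -0.0, -0.235]
wrist_force: [-0.1, -0.5, -0.1]
width: 0.0119
time: 6.55
tool_pos: [0.4284, -0.0112, -0.0016]
ee_rot: [-3.141, -0.002, -0.235]
wrist_force: [-0.3, 0.4, -0.9]
width: 0.0119
```

```bash
cat >> h.py <<'E'
z_=np.load("rail.npz") if __import__("os").path.exists("rail.npz") else None
def gorail(x,y,n,dy=0.0):
    "target for holder origin in rail coords (m)"
    O,ex,ey,nn=railframe(z_["O"],float(z_["yaw"]))
    go(O+(x-.023)*ex+(y-dy)*ey+(n+.007)*nn,rot(float(z_["yaw"]),35))
    s=robot.get_obs();r=np.stack([ex,ey,nn]);Rm=R.from_euler("xyz",s["ee_rot"])
    hp=Rm.apply([.023,-dy,-.022])+s["tool_pos"]
    print("holder in rail mm",(r@(hp-O)*1e3).round(1),"F rail",(r@s["wrist_force"]).round(1))
E
python3 -m jog '[[[0,0,-10],[0,0,-45],1],[[0,0,-20],[0,0,-90],1],[[0,0,-30],[0,0,-130],1],[[0,0,-40],[20,0,-150],1],[[0,0,-46],[40,0,-150],1]]'
python3 - <<'E'
from h import *
Oo,ex,ey,n=railframe((.53282059,-.11194976,.039),36.23)
pt=lambda c,r:Oo+(.09-r*.0005)*ex+(.11-c*.0005)*ey
N,e1,e2,e3=railframe(z_["O"],float(z_["yaw"])); 
for f,fi,pts in(("top0",0,[(262,110),(262,150),(82,140)]),("w0",1,[(268,125),(266,150),(90,120)])):
    w=np.load(f+".npz")
    for a in pts:
        px=proj(w,pt(*a),fi); T=np.linalg.inv(w["world_to_cam"]);o=T[:3,3]; b=(unfish if fi else unproj)(w,px[0],px[1],np.array(1.0)); dd=b-o
        for h in(0,.004): 
            q=o+dd*(((N+h*e3)-o)@e3)/(dd@e3)-N; print(f,a,h,(np.stack([e1,e2,e3])@q*1e3).round(1))
gorail(.010,-.075,.06)
E
```

```text
time: 7.05
tool_pos: [0.4695, -0.0208, 0.1523]
ee_rot: [3.136, -0.007, 0.522]
wrist_force: [0.8, -0.1, -1.1]
width: 0.0118
top0 (262, 110) 0 [ 40.2 -17.8   0. ]
top0 (262, 110) 0.004 [ 43.  -16.8   4. ]
top0 (262, 150) 0 [ 20.2 -18.4  -0. ]
top0 (262, 150) 0.004 [ 23.2 -17.4   4. ]
top0 (82, 140) 0 [21.5 71.2  0. ]
top0 (82, 140) 0.004 [24.4 71.9  4. ]
w0 (268, 125) 0 [ 32.9 -19.5   0. ]
w0 (268, 125) 0.004 [ 35.8 -16.1   4. ]
w0 (266, 150) 0 [ 20.4 -18.9   0. ]
w0 (266, 150) 0.004 [ 23.5 -15.5   4. ]
w0 (90, 120) 0 [31.6 67.8 -0. ]
w0 (90, 120) 0.004 [34.6 70.1  4. ]
t 7.05 turn [ 1.7 34.6 -4.2] shift [-21.2 189.2  90.5] F [ 0.8 -0.1 -1.1] w 0.0118 q [-0.17 -0.09  1.6   0.    1.63 -0.69]
holder in rail mm [ 98.5 111.   96.4] F rail [-0.1 -0.6 -1.2]
```

```bash

python3 -m jog '[[[0,8,-4],[-30,40,0],1],[[0,17,-4],[-50,80,0],1],[[1,26,-4],[-50,120,10],1],[[1.7,34.6,-4],[-40,160,40],1],[[1.7,34.6,-4.2],[-21,189,80],1]]'
python3 -m jog '[[[0,0,0],[0,0,0],1],[[0,0,0],[0,0,0],1]]'
python3 -c "
from h import *
gorail(.010,-.075,.05)"
```

```text
time: 7.55
tool_pos: [0.5388, -0.2006, 0.0706]
ee_rot: [-3.14, -0.607, 0.582]
wrist_force: [-0.3, 0.1, -0.3]
width: 0.0117
time: 7.75
tool_pos: [0.5382, -0.1935, 0.0679]
ee_rot: [-3.126, -0.603, 0.583]
wrist_force: [0.3, -0.3, -0.5]
width: 0.0116
t 7.75 turn [-0.4  0.4 -0.7] shift [ 1.8  6.3 17.4] F [ 0.3 -0.3 -0.5] w 0.0116 q [-0.84  0.04  1.78  0.63  1.3  -1.59]
holder in rail mm [  8.6 -69.3  67.3] F rail [-0.2 -0.5 -0.5]
```

```bash

python3 -m jog '[[[-0.4,0.4,-0.7],[3,6,20],1],[[-0.4,0.4,-0.7],[3,6,40],1],[[-0.4,0.4,-0.7],[3,6,50],1],[[-0.4,0.4,-0.7],[3,6,50],1],[[-0.4,0.4,-0.7],[3,6,50],1]]'
python3 - <<'E'
from h import *
gorail(.012,-.075,.012)
im,d,p=snap("wrist"); np.savez("w5.npz",im=im,d=d,mtx=p["mtx"],world_to_cam=p["world_to_cam"])
O,ex,ey,n=railframe(z_["O"],float(z_["yaw"]))
a=rectify(p,im,O,ex,ey,(-.03,.08),(-.15,.1),.0004,1); b=rectify(p,im,O+.004*n,ex,ey,(-.03,.08),(-.15,.1),.0004,1)
cv2.imwrite("pics/r5.png",np.vstack([b,cv2.resize(im[120:330,130:442],(625,420))])[:,:,::-1]); print(a.shape)
E
```

```text
time: 8.25
tool_pos: [0.5689, -0.1812, 0.0333]
ee_rot: [3.13, -0.612, 0.607]
wrist_force: [0.5, 0.2, -0.8]
width: 0.0116
t 8.25 turn [ 0.4 -0.1  0.4] shift [-3.1 -1.   8.6] F [ 0.5  0.2 -0.8] w 0.0116 q [-0.78  0.1   1.79  0.65  1.19 -1.61]
holder in rail mm [ 15.1 -75.6  20.7] F rail [-0.  -0.2 -0.9]
(275, 625, 3)
```

View pics/r5.png

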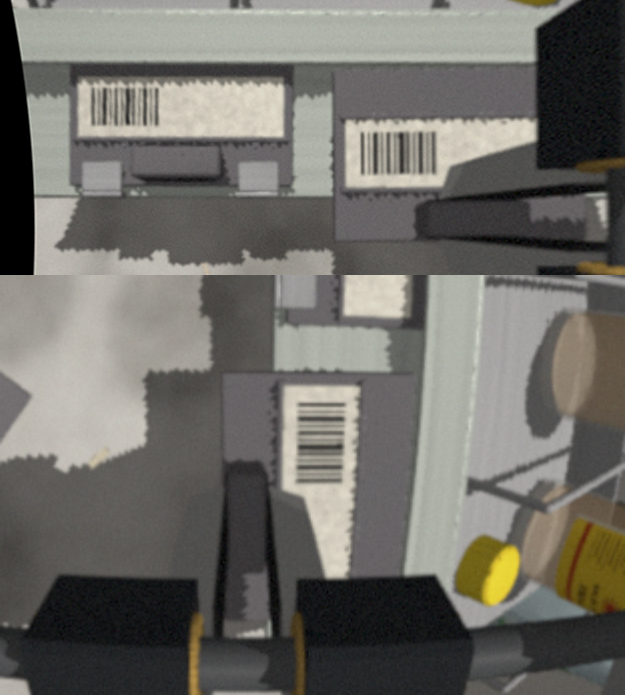

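```bash

python3 -m jog '[[[0.4,-0.1,0.4],[2,-1,8],1],[[0.4,-0.1,0.4],[3,-1,14],1],[[0.4,-0.1,0.4],[3,-1,17],1],[[0.4,-0.1,0.4],[3,-1,17],1],[[0.4,-0.1,0.4],[3,-1,17],1]]'
python3 -c "
from h import *
gorail(.019,-.075,.0)"
```

```text
time: 8.8
tool_pos: [0.5777, -0.1737, 0.0186]
ee_rot: [-3.137, -0.61, 0.595]
wrist_force: [0.5, -0.1, 0.1]
width: 0.0118
t 8.8 turn [-0.2  0.1 -0.2] shift [3.  0.3 2. ] F [ 0.5 -0.1  0.1] w 0.0118 q [-0.75  0.13  1.79  0.66  1.16 -1.6 ]
holder in rail mm [ 16.  -74.8   2. ] F rail [ 0.3 -0.4 -0.1]
```

```bash

python3 -m jog '[[[-0.2,0.1,-0.2],[2,0,1],1],[[-0.2,0.1,-0.2],[3,0,1.5],1],[[-0.2,0.1,-0.2],[3,0,2],1],[[-0.2,0.1,-0.2],[3,0,2],1]]'
python3 -m jog '[[[0,0,0],[0,0,0.3],1],[[0,0,0],[0,0,0.3],1]]'
python3 -c "
from h import *
gorail(.019,-.075,.0)"
```

```text
time: 9.2
tool_pos: [0.5808, -0.1718, 0.0191]
ee_rot: [3.14, -0.612, 0.599]
wrist_force: [0.8, -0.3, 0.2]
width: 0.0119
time: 9.4
tool_pos: [0.5809, -0.1717, 0.0188]
ee_rot: [3.14, -0.611, 0.599]
wrist_force: [-0.2, 0.5, -1.0]
width: 0.0115
t 9.4 turn [ 0.1 -0.   0. ] shift [-0.2  0.1 -0.1] F [-0.2  0.5 -1. ] w 0.0115 q [-0.75  0.13  1.79  0.66  1.15 -1.6 ]
holder in rail mm [ 19.2 -74.8  -0. ] F rail [-0.5  0.5 -0.9]
```

Continue down in small steps until contact shows.

```bash

for i in 1 2 3; do python3 -m jog '[[[0,0,0],[0,0,0.5],1],[[0,0,0],[0,0,0.5],1]]' >/dev/null
python3 -c "
from h import *
gorail(.019,-.075,.0)"; done
```

```text
t 9.6 turn [ 0.1 -0.   0. ] shift [-0.2  0.2 -0.6] F [-0.1  0.3  0.4] w 0.0115 q [-0.75  0.14  1.79  0.66  1.15 -1.6 ]
holder in rail mm [ 19.1 -74.8  -0.6] F rail [0.3 0.3 0.3]
t 9.8 turn [ 0.1 -0.   0. ] shift [-0.2  0.2 -1.1] F [-0.1 -0.3 -1.3] w 0.0117 q [-0.75  0.14  1.79  0.66  1.15 -1.6 ]
holder in rail mm [ 19.2 -74.8  -1.1] F rail [-1.  -0.2 -0.9]
t 10.0 turn [ 0.1 -0.   0. ] shift [-0.2  0.2 -1.2] F [-3.4 -0.8  2.5] w 0.0116 q [-0.75  0.14  1.79  0.66  1.15 -1.6 ]
holder in rail mm [ 19.2 -74.8  -1.2] F rail [-1.3  1.3  3.9]
```

```bash

python3 -m jog '[[[0,0,0],[0,-3,0],1],[[0,0,0],[0,-6,0],1],[[0,0,0],[0,-9,0],1],[[0,0,0],[0,-10,0],1],[[0,0,0],[0,-10,0],1]]' >/dev/null
python3 -c "
from h import *
gorail(.019,-.0627,.0)"
for i in 1 2 3 ; do python3 -m jog '[[[0,0,0],[0,-0.6,0],1],[[0,0,0],[0,-0.6,0],1]]' >/dev/null
python3 -c "
from h import *
gorail(.019,-.0627,.0)"; done
```

```text
t 10.5 turn [ 0.1 -0.1  0.1] shift [-0.6 -2.4 -1.2] F [-0.7 -1.   2.6] w 0.0115 q [-0.74  0.12  1.81  0.66  1.14 -1.6 ]
holder in rail mm [ 19.5 -65.   -1.2] F rail [ 0.5 -0.5  2.8]
t 10.7 turn [ 0.2 -0.1  0. ] shift [-0.5 -2.2 -1.2] F [-0.4 -2.6  2.8] w 0.012 q [-0.74  0.12  1.81  0.66  1.14 -1.6 ]
holder in rail mm [ 19.5 -64.8  -1.2] F rail [ 0.2 -1.9  3.3]
t 10.9 turn [ 0.2 -0.1  0. ] shift [-0.5 -1.6 -1.3] F [-0.4 -4.   3.7] w 0.0117 q [-0.74  0.11  1.82  0.66  1.14 -1.6 ]
holder in rail mm [ 19.5 -64.3  -1.2] F rail [ 0.1 -3.1  4.5]
t 11.1 turn [ 0.2 -0.   0. ] shift [-0.4 -1.  -1.2] F [-0.7 -5.2  3.2] w 0.0116 q [-0.74  0.11  1.82  0.66  1.14 -1.6 ]
holder in rail mm [ 19.4 -63.6  -1.2] F rail [-1.  -3.9  4.6]
```

```bash

for i in 1 2 3 ; do python3 -m jog '[[[0,0,0],[0,-0.6,0],1],[[0,0,0],[0,-0.6,0],1]]' >/dev/null
python3 -c "
from h import *
gorail(.019,-.0627,.0)"; done
python3 - <<'E'
from h import *
im,d,p=snap("wrist"); np.savez("w6.npz",im=im,d=d,mtx=p["mtx"],world_to_cam=p["world_to_cam"])
O,ex,ey,n=railframe(z_["O"],float(z_["yaw"]))
b=rectify(p,im,O+.004*n,ex,ey,(-.03,.07),(-.07,.03),.0002,1)
cv2.imwrite("pics/r6.png",b[:,:,::-1])
E
```

```text
t 11.3 turn [ 0.2 -0.   0. ] shift [-0.4 -0.4 -1.3] F [ 0.1 -5.4  3.9] w 0.0118 q [-0.74  0.11  1.82  0.66  1.14 -1.6 ]
holder in rail mm [ 19.4 -63.1  -1.2] F rail [-0.2 -4.5  5. ]
t 11.5 turn [ 0.2 -0.   0. ] shift [-0.3 -0.4 -1.3] F [ 1.  -6.3  3.3] w 0.0116 q [-0.74  0.11  1.82  0.66  1.14 -1.6 ]
holder in rail mm [ 19.3 -63.   -1.2] F rail [-0.3 -5.7  4.3]
t 11.7 turn [ 0.3 -0.   0. ] shift [-0.2 -0.4 -1.2] F [ 2.2 -6.   2.5] w 0.012 q [-0.74  0.11  1.82  0.66  1.14 -1.6 ]
holder in rail mm [ 19.2 -63.   -1.2] F rail [ 0.1 -6.2  2.9]
```

View pics/r6.png

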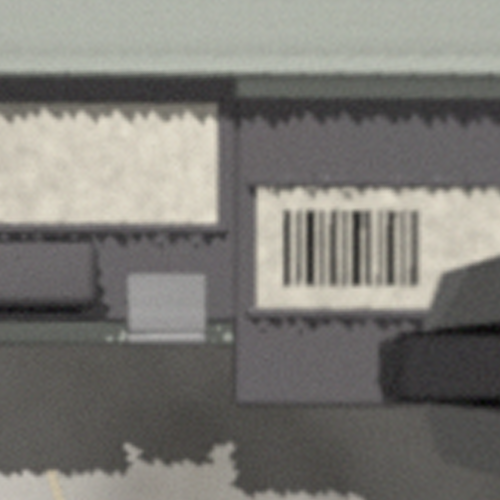

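```bash

python3 -m jog '[[[0,0,0],[2,0,0],1],[[0,0,0],[4,0,0],1],[[0,0,0],[6,0,0],1],[[0,0,0],[7,0,0],1],[[0,0,0],[7,0,0],1]]' >/dev/null
python3 -c "
from h import *
gorail(.035,-.063,-.0012)"
for i in 1 2 ; do python3 -m jog '[[[0,0,0],[1,0,0],1],[[0,0,0],[2,0,0],1],[[0,0,0],[2,0,0],1]]' >/dev/null
python3 -c "
from h import *
gorail(.035,-.063,-.0012)"; done
```

```text
t 12.25 turn [0.3 0.3 0. ] shift [12.5 -0.2 -0.1] F [ -5.  -12.3   1.8] w 0.0122 q [-0.73  0.11  1.81  0.65  1.14 -1.58]
holder in rail mm [ 22.6 -63.1  -1.4] F rail [-8.  -7.3  7.8]
t 12.55 turn [0.3 0.4 0. ] shift [10.7 -0.2 -0.1] F [ -6.3 -13.    1.5] w 0.012 q [-0.73  0.11  1.81  0.65  1.14 -1.58]
holder in rail mm [ 24.4 -63.1  -1.4] F rail [-9.4 -7.1  8.4]
t 12.85 turn [0.3 0.4 0. ] shift [ 8.8 -0.2 -0.1] F [ -6.  -12.9   0.7] w 0.0117 q [-0.72  0.11  1.81  0.65  1.14 -1.58]
holder in rail mm [ 26.4 -63.1  -1.4] F rail [-9.7 -7.3  7.6]
```

```bash

python3 -m jog '[[[0,0,0],[1,0,-0.8],1],[[0,0,0],[1,0,-0.8],1]]' >/dev/null
python3 -c "
from h import *
gorail(.035,-.063,-.0012)"
python3 -m jog '[[[0,0,0],[1,0.5,-0.7],1],[[0,0,0],[1,0.5,-0.7],1]]' >/dev/null
python3 -c "
from h import *
gorail(.035,-.063,-.0012)"
```

```text
t 13.05 turn [0.3 0.3 0. ] shift [ 7.1 -0.2  0.3] F [ -0.9 -10.   -1.4] w 0.0116 q [-0.72  0.11  1.81  0.65  1.14 -1.57]
holder in rail mm [ 28.  -63.1  -1. ] F rail [-6.  -7.7  2.5]
t 13.25 turn [ 0.3  0.2 -0. ] shift [ 5.8 -0.2  0.6] F [ 0.4 -9.  -2.7] w 0.0115 q [-0.72  0.11  1.81  0.65  1.14 -1.57]
holder in rail mm [ 29.3 -63.1  -0.7] F rail [-5.4 -7.6  0.5]
```

```bash

for i in 1 2 3 4; do python3 -m jog '[[[0,0,0],[1,0,0.1],1],[[0,0,0],[2,0,0.1],1],[[0,0,0],[2,0,0.1],1]]' >/dev/null
python3 -c "
from h import *
gorail(.035,-.063,-.0012)"; done
```

```text
t 13.55 turn [0.2 0.4 0. ] shift [ 5.1 -0.2  0.4] F [ -2.3 -10.   -3.2] w 0.0117 q [-0.72  0.11  1.8   0.65  1.14 -1.57]
holder in rail mm [ 30.  -63.1  -0.9] F rail [-8.  -6.9  1.7]
t 13.85 turn [ 0.2  0.5 -0. ] shift [ 4.3 -0.1  0.3] F [ -4.6 -12.5  -3.3] w 0.0117 q [-0.72  0.11  1.8   0.64  1.14 -1.56]
holder in rail mm [ 30.9 -63.   -1. ] F rail [-10.8  -7.7   3.6]
t 14.15 turn [ 0.2  0.6 -0. ] shift [ 3.  -0.2  0.3] F [ -7.  -14.4  -3.1] w 0.0118 q [-0.71  0.11  1.8   0.64  1.14 -1.56]
holder in rail mm [ 32.2 -63.1  -1.1] F rail [-13.1  -8.    5.4]
t 14.45 turn [ 0.2  0.6 -0. ] shift [ 1.7 -0.2  0.2] F [ -9.  -14.8  -2.4] w 0.012 q [-0.71  0.11  1.8   0.64  1.14 -1.55]
holder in rail mm [ 33.6 -63.1  -1.2] F rail [-14.3  -7.1   7.1]
```

```bash

python3 -m jog '[[[0,0,0],[1,0,-0.6],1],[[0,0,0],[1,0,-0.6],1]]' >/dev/null
python3 -c "
from h import *
gorail(.035,-.063,-.0012)"
for i in 1 2 3; do python3 -m jog '[[[0,0,0],[1,0,0],1],[[0,0,0],[1,0,0],1]]' >/dev/null
python3 -c "
from h import *
gorail(.035,-.063,-.0012)"; done
```

```text
t 14.65 turn [ 0.2  0.6 -0. ] shift [ 1.1 -0.1  0.5] F [ -7.  -14.3  -3.6] w 0.0115 q [-0.71  0.11  1.8   0.64  1.14 -1.55]
holder in rail mm [ 34.2 -63.   -1. ] F rail [-13.4  -7.8   5. ]
t 14.85 turn [ 0.2  0.7 -0. ] shift [ 0.6 -0.1  0.5] F [ -8.6 -14.5  -4.5] w 0.0121 q [-0.71  0.11  1.8   0.64  1.14 -1.55]
holder in rail mm [ 34.7 -63.   -1. ] F rail [-15.1  -7.1   5. ]
t 15.05 turn [ 0.2  0.7 -0. ] shift [-0.1 -0.1  0.5] F [ -8.6 -16.2  -4.3] w 0.0118 q [-0.71  0.11  1.8   0.64  1.14 -1.55]
holder in rail mm [ 35.4 -63.   -1. ] F rail [-15.8  -8.6   5.8]
t 15.25 turn [ 0.2  0.8 -0. ] shift [-0.8 -0.1  0.5] F [ -8.9 -16.4  -3.9] w 0.0116 q [-0.7   0.11  1.79  0.64  1.14 -1.54]
holder in rail mm [ 36.1 -63.   -1. ] F rail [-15.8  -8.6   6.3]
```

```bash

for i in 1 2; do python3 -m jog '[[[0,0,0],[1,0,0],1],[[0,0,0],[1,0,0],1]]' >/dev/null
python3 -c "
from h import *
gorail(.035,-.063,-.0012)"; done
```

```text
t 15.45 turn [ 0.2  0.9 -0. ] shift [-0.8 -0.1  0.5] F [-11.2 -17.4  -4.7] w 0.0115 q [-0.7   0.11  1.79  0.63  1.14 -1.54]
holder in rail mm [ 36.1 -63.1  -1.1] F rail [-18.4  -8.    7.1]
t 15.65 turn [ 0.2  1.  -0. ] shift [-0.8 -0.1  0.4] F [-13.3 -18.9  -5.1] w 0.0114 q [-0.7   0.11  1.79  0.63  1.15 -1.54]
holder in rail mm [ 36.1 -63.   -1.2] F rail [-20.7  -8.1   8.3]
```

```bash

python3 -m jog '[[[0,0.5,0],[0,0,0],1],[[0,1,0],[0,0,0],1],[[0,1,0],[0,0,0],1]]' >/dev/null
python3 - <<'E'
from h import *
gorail(.035,-.063,-.0012)
im,d,p=snap("wrist")
O,ex,ey,n=railframe(z_["O"],float(z_["yaw"]))
b=rectify(p,im,O+.004*n,ex,ey,(-.02,.07),(-.07,.08),.0002,1)
cv2.imwrite("pics/r7.png",b[:,:,::-1])
g=np.mgrid[0:384,0:512].astype(float);P=unfish(p,g[1],g[0],d.astype(float)).reshape(-1,3)
r=(P-O)@np.stack([ex,ey,n],1)*1e3
for nm,y0,y1 in(("neigh",-15,-2),("mine",-36,-20)):
  for x0,x1 in((5,13),(25,32),(40,48)):
    s=(r[:,1]>y0)&(r[:,1]<y1)&(r[:,0]>x0)&(r[:,0]<x1)&(abs(r[:,2])<12);print(nm,x0,s.sum(),np.median(r[s,2]).round(2))
E
```

```text
t 15.95 turn [ 0.2 -0.1 -0.1] shift [-1.3 -0.1  0.1] F [ -9.9 -17.8  -5.6] w 0.0117 q [-0.71  0.11  1.8   0.66  1.14 -1.56]
holder in rail mm [ 36.3 -63.   -1.1] F rail [-18.1  -9.1   5.9]
neigh 5 277 6.08
neigh 25 241 4.4
neigh 40 260 4.5
mine 5 322 3.95
mine 25 278 4.6
mine 40 302 4.6
```

View pics/r7.png

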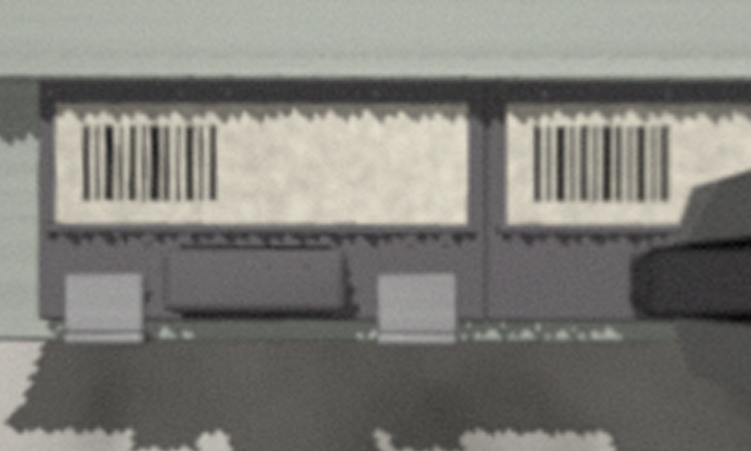

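```bash

python3 -m jog '[[[0,0,0],[0,0,0],1],[[0,0,0],[0,0,0],1],[[0,0,0],[0,0,0],1],[[0,0,0],[0,0,0],1],[[0,0,0],[0,0,0],1]]' >/dev/null
python3 - <<'E'
from h import *
gorail(.035,-.063,-.0012)
im,d,p=snap("top"); P0=np.load("topP.npy")
g=np.mgrid[0:384,0:512];P=unproj(p,g[1],g[0],d)
z=np.load("top0.npz")
for u,v in((302,174),(333,153),(363,133)): print("cap",(u,v),P0[v,u].round(3),P[v,u].round(3))
close_job()
E
```

```text
t 16.5 turn [ 0.2 -0.1 -0. ] shift [-1.4 -0.1  0.1] F [-10.1 -17.6  -5.6] w 0.0116 q [-0.71  0.11  1.8   0.66  1.14 -1.56]
holder in rail mm [ 36.3 -63.   -1.1] F rail [-18.1  -8.8   5.9]
cap (302, 174) [0.614 0.013 0.243] [0.614 0.013 0.243]
cap (333, 153) [ 0.666 -0.061  0.239] [ 0.665 -0.06   0.246]
cap (363, 133) [ 0.714 -0.133  0.245] [ 0.714 -0.132  0.245]
the job is handed in; nothing more can be done
```

The 90 mm holder is on the rail, label outward, butted flush against the neighbour and pushed fully home. I handed the job in at 16.5 s with the gripper still holding it pressed.

**First grasp:** The first attempt closed on nothing. The wrist depth image showed the fingertips sitting about 29 mm behind the reported tool point. I corrected for that and the second grasp held, with a finger opening of about 11.7 mm on the 12 mm bar. The cause of the offset is not known.

**Final checks:**
- **Butted and level:** The last close-up shows a closed seam with the neighbour. The lower edges and the label bars of the two holders line up.
- **Fully home:** The push up the slope met a solid stop. My rail estimate put the holder at x = 36.3 mm there instead of 35, which is within my calibration error.
- **Forces:** It is held with about 18 N up the slope (spring plus friction), 9 N against the neighbour and 6 N onto the face. These were steady over the last half second.
- **Neighbour:** Its free end was at rail y ≈ -17 mm before contact and in the last picture, so I saw no shift.
- **Bottles:** All three caps are within about 1 mm sideways of where they were at the start, so all are standing. One cap's height read 7 mm different, which I put down to depth noise.

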